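Push a jammed tube insert out of a centrifuge bucket

ROBOT

A 6-joint arm with a two-finger parallel gripper is mounted at the origin on the work surface. World frame = base frame: x ahead of the robot, y to its left, z up, the work surface at z = 0. Lengths are in m, angles in rad, forces in N, time in s.
With the tool pointing down it reaches from about 0.375 to 0.975 m from the base axis. Payload 3.8 kg.
Tool frame: the origin (TCP) lies at the very end of the fingers, on their centre line; the grasp point (between the pads) lies 19 mm behind it; z points along the fingers, y is the direction in which the jaws open and shut (so a half turn about z gives the same grasp; the last joint's range is limited). The gripper opens to 85 mm and grips with 20 to 120 N. Pads are 22 mm wide; open, the fingers measure 114 mm over their backs; the gripper's body (76 mm by 85 mm) begins 54 mm behind the grasp point. The pads swing forward as they close: fully open they stand 13 mm farther back than shut.
Start: joints at [1.192, 0.264, 1.604, -0, 1.274, -0.037], TCP at [0.226, 0.636, 0.231] pointing down, gripper open.
Joint ranges: [-2.63, 2.63], [-0.94, 2.18], [0.31, 2.57], [-1.31, 4.45], [0, 2.66], [-2.55, 2.55]. Speed limits (rad/s): [2.57, 2.57, 3.14, 3.14, 3.14, 3.14].

INTERFACE

Orientations are given as a rotation vector (axis times angle).
In Python, from workcell import read_state, read_camera, camera_info, finish_job gives the robot as it stands. The module is installed in compiled form; this text tells all that it offers.
- The arm moves only by the tool play_rows, never from a script. Its argument "motion" is a list of rows, each a list of 5 numbers: the shift along the tool's x, y, z in units of 1000 mm (1.0 is 1000 mm), then the turn about the tool's z in units of 2 pi rad (1.0 is 2 pi rad), then the finger opening in mm, from 0 to 85.4. A call has 1 to 5 rows; each row shifts and turns the commanded pose from where the row before left it, along the tool's axes as they then stand; what a row does not reach is not made up. A row lasts 1/8 s, in which the tool goes at most 62.5 mm and 10.7 degrees, less where a joint would pass 70% of its speed; a pose out of reach is approached as far as the arm can. A call with a number of a shift or a turn outside -1 to 1 is refused whole. A call with a gripper value outside its range is refused whole. The fingers move at their own pace and stop on an object; "squeeze" is the grip in N (left out, the last holds). Time passes only in rows, so rows that do not move let the fingers close. It gives the time, the measured TCP pose, the force and the opening at its end, in the units of the state.
- read_state(): the state, without advancing time (a new reading comes with each control period).
- read_camera(name): name is "scene" or "top" or "wrist"; returns the picture (420x560x3 uint8, red, green, blue); there is no depth.
- camera_info(name): a dict with "intrinsics" (3x3 intrinsics, pixels), "pose" (4x4, takes a point from camera to world coordinates). Camera axes: x right, y down, z forward; pixel columns grow to the right and rows downward; lengths in m; the calibration is good to about 2 mm. A picture is of the moment at which its call begins: read the wrist's pose just before it. camera_info takes no time and is no camera call; for the wrist camera it gives the pose at the moment of the call.
- finish_job(): hands the job in, once; it reports no verdict.
The state is a dict: "time": time; "q": joint angles; "joint_vel": joint speeds; "joint_torque": joint torques, N m; "tool_pos": TCP position; "tcp_rot": TCP orientation; "wrist_force": force on the tool from outside, world axes, zero at the start; "torque": the same for the moment, N m; "width": opening from 0.0 (shut) to 1.0 (fully open).
Only numpy, scipy, OpenCV 4.12 (cv2) and the standard library are available. Lean on these libraries where they do the work, as an engineer would, in place of code of your own. Each camera call takes 0.05 s, during which the arm holds its last target. There are 200 camera calls.

TASK

The plastic insert is jammed in the square centrifuge bucket, which stands bottom up on its stripping stand. Take the steel push tool from its holder, put its rod through the hole in the middle of that bucket and press down until the tool's collar sits on the bucket, so that the insert comes out below; then let go and leave the tool standing in the hole. Leave the insert of the round bucket where it is, and do not press on the square bucket or its insert with the fingers.

Things in the scene. Friction and masses are not known exactly. Their poses are not given: they have to be found in the camera images.
- push_tool_grip (a point): Steel push tool, 160 g, loose, upright in a white holder block (84 mm square, 52 mm tall). Top down: round grip 26 mm diameter, 70 mm tall; collar 62 mm wide, 6 mm thick, resting on the block; rod 16 mm diameter, 46 mm long, in a loose hole: lift straight up. Point: middle of the grip, 35 mm below its top, 41 mm above the collar's underside, 87 mm above the rod's end. z axis up along the tool.
- square_bucket: Square aluminium bucket, 90 mm wide, bottom up on posts over a dark 110 mm base plate, all fixed. Origin: centre of the plate's underside, at table height; z up. Bucket's mouth is 48 mm, flat top 90 mm above it; the top is 6 mm thick with a 38 mm round hole straight above the origin. A round bucket, 92 mm across, same height and hole, is nearby; both buckets and the holder stand in a row in any order.
- square_insert (a joint): How far the blue plastic insert (74 x 74 x 34 mm) jammed in the square bucket has moved down, in m: 0 = against the underside of the 6 mm top; starts at 0 to 0.006; clear of the mouth from 0.036; 0.040 when the tool's collar sits on the bucket; 0.042 = on the base plate. Stiff: takes about 8 N to push and stays where it is left.
- round_insert (a joint): The same for the round bucket's round insert (76 mm across, 34 mm tall); starts at 0 and is to stay there.
Mind the look-alikes: they are no part of the job. What is shaped like the part that bears push_tool_grip but red is not meant.

How it is judged:
By the outcome, as a careful person would: the job done as asked, in the order asked, and still so for the second after the job is handed in, with the robot touching nothing.
It also fails if it takes over 38 s, if anything falls off the work surface, if the arm or the gripper's body presses on something with over 40 N, if the wrist force passes 120 N, or if a joint passes its speed limit or range.

## Working session

There is one attempt and no reset: what is moved stays moved. The work goes in short steps, Python scripts to look and compute and a tool call to move; the robot and the scene stay as the last step left them, time stands still between calls to the robot, and variables do not carry over. Pictures are saved under pics/ and viewed, about 8 in all and at most 12, crops included, and the job is handed in when it is done.

Besides the shell and the picture viewer there is one more tool, called after "Emit:" by a JSON object that holds its "name" and its "arguments". play_rows: Moves the arm, as the interface text tells. Shifts and turns lie within -1 to 1; 1 stands for 1000 mm of shift or 2 pi rad of turn. Its arguments: {"type":"object","properties":{"motion":{"type":"array","items":{"type":"array","items":{"type":"number"}}},"squeeze":{"type":"number"}},"required":["motion"]}

```bash
mkdir -p pics; python3 - <<'E'
from workcell import *
import cv2,numpy as np
for n in("scene","top"):
    im=read_camera(n); cv2.imwrite(f"pics/{n}0.png",cv2.cvtColor(im,cv2.COLOR_RGB2BGR))
    c=camera_info(n); print(n,np.round(c["intrinsics"],1).tolist(),np.round(c["pose"],3).tolist())
s=read_state(); print({k:np.round(v,3).tolist() for k,v in s.items()})
E
```

```text
scene [[382.8, 0.0, 281.6], [0.0, 382.8, 213.6], [0.0, 0.0, 1.0]] [[-0.385, 0.662, -0.643, 0.971], [0.922, 0.261, -0.285, 0.224], [-0.021, -0.703, -0.711, 0.572], [0.0, 0.0, 0.0, 1.0]]
top [[463.1, 0.0, 276.2], [0.0, 463.1, 201.8], [0.0, 0.0, 1.0]] [[-0.027, -0.999, 0.043, 0.494], [-1.0, 0.027, -0.01, 0.022], [0.009, -0.043, -0.999, 0.897], [0.0, 0.0, 0.0, 1.0]]
{'time': 0.1, 'q': [1.192, 0.265, 1.605, 0.0, 1.274, -0.037], 'joint_vel': [-0.001, -0.002, -0.005, -0.0, 0.0, 0.001], 'joint_torque': [0.0, -51.671, -36.859, -0.0, 0.006, -0.0], 'tool_pos': [0.226, 0.635, 0.23], 'tcp_rot': [-0.534, -3.095, 0.003], 'wrist_force': [-1.256, 0.157, -0.802], 'torque': [0.001, 0.009, -0.021], 'width': 1.0}
```

View pics/scene0.png

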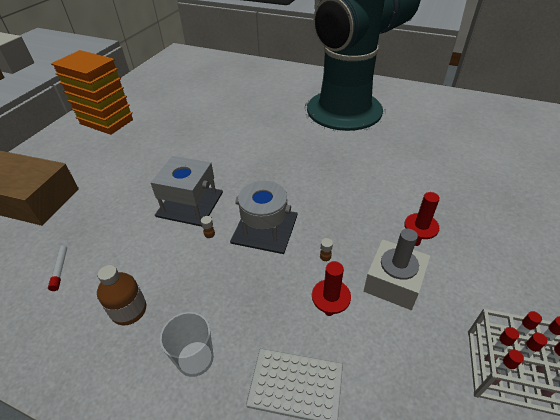

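View pics/top0.png

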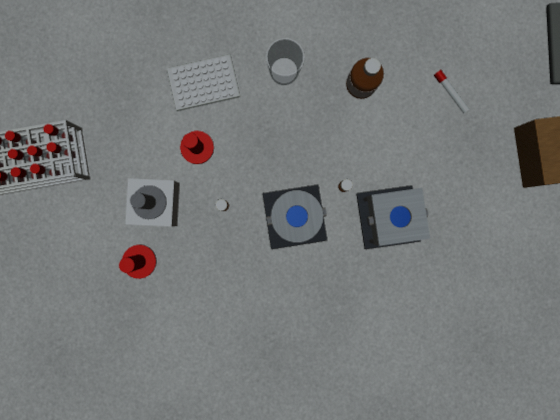

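The top view shows the grey tool in the white holder (grip top about (143,201), collar (149,203)), with the red look-alikes at (197,147) and (138,262). The round bucket's hole is at (297,216) and the square bucket's hole at (400,216).

```bash
cat > h.py <<'E'
from workcell import *
import cv2,numpy as np
from scipy.spatial.transform import Rotation as R
def ray(n,uv,z,ci=None):
    c=ci or camera_info(n); P=np.array(c["pose"]); d=P[:3,:3]@np.linalg.inv(c["intrinsics"])@[uv[0],uv[1],1]
    return (P[:3,3]+d*(z-P[2,3])/d[2])
def blobs(m,amin=60):
    n,l,s,c=cv2.connectedComponentsWithStats(m.astype(np.uint8))
    return [(c[i].round(1).tolist(),s[i].tolist(),l==i) for i in range(1,n) if s[i][4]>amin]
def totool(p):
    s=read_state(); return R.from_rotvec(s["tcp_rot"]).inv().apply(np.array(p)-s["tool_pos"])
E
python3 - <<'E'
from h import *
for n in("top","scene"):
    im=cv2.cvtColor(cv2.imread(f"pics/{n}0.png"),cv2.COLOR_BGR2HSV); H,S,V=cv2.split(im)
    for c,s,m in blobs((H>100)&(H<130)&(S>120)&(V>60)): print(n,"blue",c,s,ray(n,c,.138).round(4),ray(n,c,.132).round(4))
    if n=="top":
        x0,y0,x1,y1=120,175,185,232
    else: x0,y0,x1,y1=360,225,435,305
    g=V[y0:y1,x0:x1]
    cv2.imwrite(f"pics/{n}c.png",cv2.resize(cv2.imread(f"pics/{n}0.png")[y0:y1,x0:x1],None,fx=7,fy=7,interpolation=cv2.INTER_CUBIC))
    for lo,hi in((25,70),(50,90),(70,120),(90,140),(130,255)):
        for c,s,m in blobs((g>=lo)&(g<hi)): print(n,lo,hi,(np.array(c)+[x0,y0]).round(1),(np.array(s[:2])+[x0,y0]),s[2:])
print(totool([.5,.23,.2]),R.from_rotvec(read_state()["tcp_rot"]).as_matrix().round(3))
E
python3 -c "
import cv2,numpy as np
a=cv2.imread('pics/topc.png');b=cv2.imread('pics/scenec.png')[:,:]
a=cv2.resize(a,(398,349));b=cv2.resize(b,(398,424));c=np.zeros((424,796,3),'u1');c[:349,:398]=a;c[:,398:]=b;cv2.imwrite('pics/cc.png',c)"
```

```text
top blue [296.5, 216.0] [286, 206, 22, 21, 363] [ 0.5025 -0.0187  0.138 ] [ 0.5026 -0.019   0.132 ]
top blue [399.9, 216.3] [390, 206, 21, 21, 349] [ 0.4974 -0.1885  0.138 ] [ 0.4974 -0.1902  0.132 ]
top 25 70 [175.1 203.6] [172 181] [7, 45, 223]
top 25 70 [148.  201.3] [139 193] [17, 17, 112]
top 50 90 [148.5 201.9] [131 186] [35, 33, 660]
top 70 120 [177.1 204.8] [171 180] [9, 48, 63]
top 70 120 [148.6 201.9] [130 185] [37, 35, 774]
top 90 140 [152.3 204.7] [120 175] [65, 57, 1321]
top 90 140 [147.2 200.9] [129 185] [38, 35, 156]
top 130 255 [147.5 201.5] [120 175] [57, 57, 1402]
scene blue [181.5, 173.0] [173, 168, 18, 11, 137] [ 0.5489 -0.1568  0.138 ] [ 0.5431 -0.1621  0.132 ]
scene blue [262.2, 197.0] [253, 191, 20, 13, 192] [0.5536 0.0051 0.138 ] [0.5478 0.0021 0.132 ]
scene 25 70 [404.6 251.1] [392 234] [42, 35, 549]
scene 25 70 [389.4 291.5] [364 275] [54, 30, 816]
scene 50 90 [421.1 239.5] [413 236] [22, 10, 69]
scene 50 90 [405.9 255.1] [401 243] [12, 24, 69]
scene 50 90 [389.1 291.3] [364 275] [54, 30, 907]
scene 70 120 [408.7 234.2] [400 227] [18, 14, 166]
scene 70 120 [399.1 265.2] [381 248] [39, 30, 566]
scene 90 140 [378.2 246.2] [360 225] [58, 75, 1171]
scene 90 140 [427.1 247.5] [413 237] [22, 27, 219]
scene 90 140 [399.2 264.8] [381 248] [39, 30, 549]
scene 90 140 [426.5 287.4] [414 264] [21, 41, 363]
scene 130 255 [394.9 263.2] [360 225] [75, 80, 3373]
scene 130 255 [423.  230.5] [406 225] [29, 12, 197]
[-0.39402434 -0.28996813  0.03061665] [[-0.942  0.335 -0.001]
 [ 0.335  0.942 -0.002]
 [ 0.    -0.002 -1.   ]]
```

View pics/cc.png

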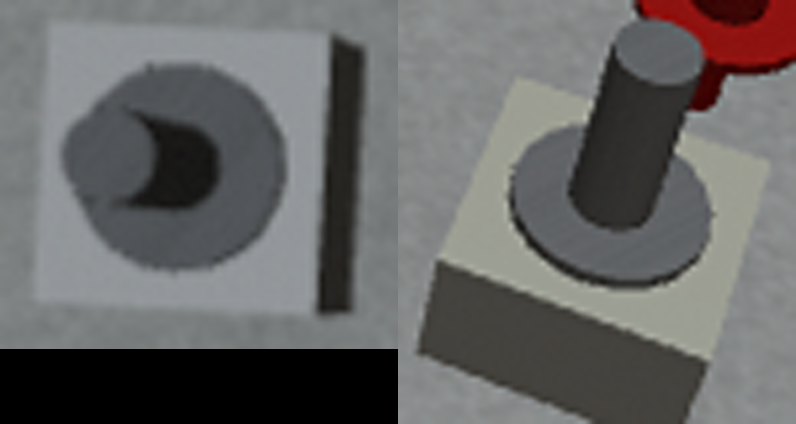

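The crop shows the grip top at about (138,201) in top and (409.3,234.8) in scene. The collar centre is at about (149.9,202.3) in top and (400.1,263.5) in scene. "Flat top 90 mm above it" must mean 90 mm above the origin, so I'm recasting the holes at z=0.09.

```bash
python3 - <<'E'
from h import *
for n,a,b,sq in(("top",(138,201.1),(149.9,202.3),(399.9,216.3)),("scene",(409.3,234.8),(400.1,263.5),(181.5,173))):
    print(n,"grip",ray(n,a,.128).round(4),"collar",ray(n,b,.058).round(4),"hole",ray(n,sq,.09).round(4),ray(n,sq,.084).round(4))
    # square top face centre in the top view
im=cv2.imread("pics/top0.png"); g=cv2.cvtColor(im,cv2.COLOR_BGR2HSV)
m=((g[:,:,2]>105)&(g[:,:,2]<140))[180:255,350:435]
print(totool([.5,.23,.2]), g[200,375],g[200,415],g[180,440])
E
```

```text
top grip [0.5344 0.243  0.128 ] collar [0.5353 0.2417 0.058 ] hole [ 0.4976 -0.2018  0.09  ] [ 0.4976 -0.2034  0.084 ]
scene grip [0.539  0.2462 0.128 ] collar [0.5407 0.2463 0.058 ] hole [ 0.5023 -0.1989  0.09  ] [ 0.4965 -0.2042  0.084 ]
[-0.39402434 -0.28996813  0.03061665] [ 98  23 121] [ 98  24 119] [ 90   4 126]
```

Emit:
{"name": "play_rows", "arguments": {"motion": [[-0.042,-0.026,0,0,85],[-0.042,-0.026,0,0,85],[-0.042,-0.026,0,0,85],[-0.042,-0.026,0,0,85],[-0.042,-0.026,0,0,85]], "squeeze": 60}}

```text
time: 0.72
tool_pos: [0.3811, 0.4415, 0.2307]
tcp_rot: [-0.534, -3.096, 0.001]
wrist_force: [-0.2, 0.4, -0.7]
width: 0.995
```

Emit:
{"name": "play_rows", "arguments": {"motion": [[-0.042,-0.026,0,0,85],[-0.042,-0.026,0,0,85],[-0.042,-0.026,0,0,85],[-0.042,-0.026,0,0,85],[0,0,0,0,85]]}}

```text
time: 1.35
tool_pos: [0.5055, 0.286, 0.2307]
tcp_rot: [-0.541, -3.094, 0.002]
wrist_force: [0.1, 0.6, 0.4]
width: 0.995
```

```bash
python3 - <<'E'
from h import *
ci=camera_info("wrist"); im=read_camera("wrist"); cv2.imwrite("pics/w1.png",im[:,:,::-1])
print(read_state()["tool_pos"],totool([.537,.244,.074]))
P=np.array(ci["pose"]);
for p in([.537,.244,.128],[.537,.244,.058]):
    c=np.linalg.inv(P)@np.r_[p,1]; q=ci["intrinsics"]@c[:3]; print((q[:2]/q[2]).round(1))
E
```

```text
[0.50439482 0.28746987 0.23071121] [-0.0455457  -0.02979463  0.1566812 ]
[247.6 258.3]
[255.5 228.2]
```

View pics/w1.png

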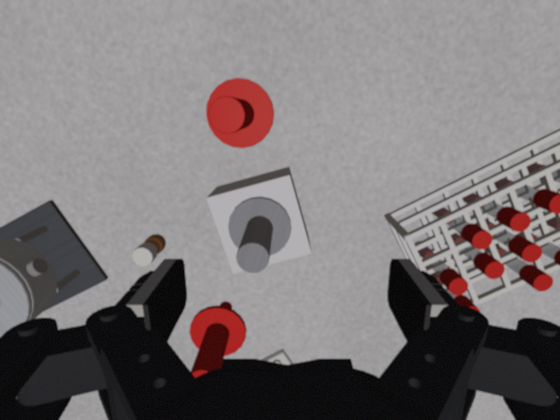

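Wrist view: grip top at about (252,258), collar about (260,227). Both reds are clear of the finger line.

```bash
python3 - <<'E'
from h import *
a=ray("wrist",(252.5,258),.128);b=ray("wrist",(260,227),.058);print(a,b,totool(np.r_[((a+b)/2)[:2],.074]))
E
```

```text
[0.53692955 0.24926485 0.128     ] [0.53616238 0.25023765 0.058     ] [-0.04317323 -0.02453588  0.15668074]
```

Emit:
{"name": "play_rows", "arguments": {"motion": [[-0.044,-0.026,0.0,0,85],[0,0,0.035,0,85],[0,0,0.045,0,85],[0,0,0.045,0,85],[0,0,0.031,0,85]]}}

```text
time: 2.02
tool_pos: [0.5343, 0.2504, 0.0726]
tcp_rot: [-0.532, -3.093, 0.002]
wrist_force: [0.5, 0.0, -0.7]
width: 0.992
```

Emit:
{"name": "play_rows", "arguments": {"motion": [[0,0,0,0,85],[0,0,0,0,10],[0,0,0,0,10],[0,0,0,0,10],[0,0,0,0,10]]}}

```text
time: 2.65
tool_pos: [0.5374, 0.2494, 0.0769]
tcp_rot: [0.534, 3.094, 0.0]
wrist_force: [-2.5, -2.3, 5.6]
width: 0.281
```

Emit:
{"name": "play_rows", "arguments": {"motion": [[0,0,0,0,10],[0,0,0,0,10],[0,0,0,0,10]]}}

```text
time: 3.02
tool_pos: [0.5374, 0.2494, 0.0769]
tcp_rot: [0.534, 3.094, 0.001]
wrist_force: [-2.0, -1.6, 5.4]
width: 0.28
```

Emit:
{"name": "play_rows", "arguments": {"motion": [[0,0,-0.01,0,10],[0,0,-0.03,0,10],[0,0,-0.04,0,10],[0,0,-0.04,0,10],[0,0,-0.03,0,10]]}}

```text
time: 3.65
tool_pos: [0.5372, 0.2498, 0.2278]
tcp_rot: [0.534, 3.094, 0.002]
wrist_force: [1.1, 0.1, -2.0]
width: 0.282
```

```bash
python3 - <<'E'
from h import *
im=read_camera("wrist"); cv2.imwrite("pics/w2.png",im[:,:,::-1])
s=read_state();print(s["tool_pos"],s["wrist_force"],s["width"],totool([.498,-.202,.2]))
E
```

```text
[0.53925835 0.25068981 0.23249334] [1.25498091 0.30230165 2.35440423] 0.28002506522145076 [-0.11270156 -0.44051637  0.03049299]
```

View pics/w2.png

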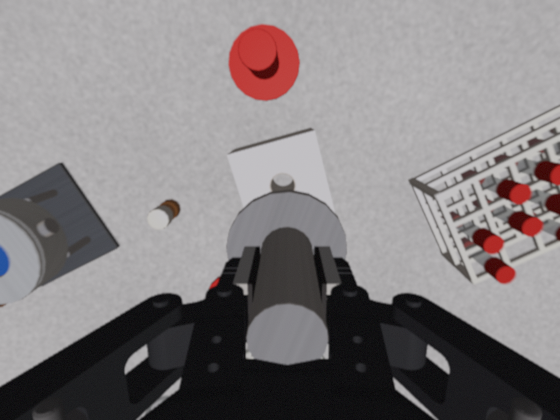

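The tool is held upright and clear of the holder. I'll move most of the way, then look.

Emit:
{"name": "play_rows", "arguments": {"motion": [[-0.0125,-0.049,0,0,10],[-0.0125,-0.049,0,0,10],[-0.0125,-0.049,0,0,10],[-0.0125,-0.049,0,0,10],[-0.0125,-0.049,0,0,10]]}}

```text
time: 4.32
tool_pos: [0.5128, -0.0036, 0.2247]
tcp_rot: [-0.534, -3.096, -0.0]
wrist_force: [-0.2, -1.2, -0.7]
width: 0.282
```

Emit:
{"name": "play_rows", "arguments": {"motion": [[-0.0125,-0.049,0,0,10],[-0.0,-0.049,0,0,10],[0,0,0,0,10]]}}

```text
time: 4.7
tool_pos: [0.4911, -0.1013, 0.2246]
tcp_rot: [-0.541, -3.094, 0.001]
wrist_force: [-0.6, 0.3, -1.1]
width: 0.28
```

```bash
python3 - <<'E'
from h import *
ci=camera_info("wrist");im=read_camera("wrist"); cv2.imwrite("pics/w3.png",im[:,:,::-1])
H,S,V=cv2.split(cv2.cvtColor(im,cv2.COLOR_RGB2HSV))
for c,s,m in blobs((H>100)&(H<130)&(S>120)&(V>60)): print(c,s,ray("wrist",c,.09,ci),ray("wrist",c,.084,ci))
P=np.array(ci["pose"]);print(P[:3,3])
s=read_state();print(s["tool_pos"],s["wrist_force"],s["width"],totool([.498,-.202,.2]))
E
```

```text
[384.4, 175.7] [363, 154, 44, 44, 1501] [ 0.50448185 -0.0188443   0.09      ] [ 0.50614195 -0.01758975  0.084     ]
[182.2, 239.0] [162, 221, 41, 37, 1196] [ 0.49866334 -0.19852245  0.09      ] [ 0.50019754 -0.20115611  0.084     ]
[ 0.42776667 -0.0768182   0.36726668]
[ 0.49166705 -0.09975207  0.22470676] [ 0.04839016  0.04091456 -0.47692282] 0.2816298384088839 [-0.04058459 -0.09408152  0.02463187]
```

View pics/w3.png

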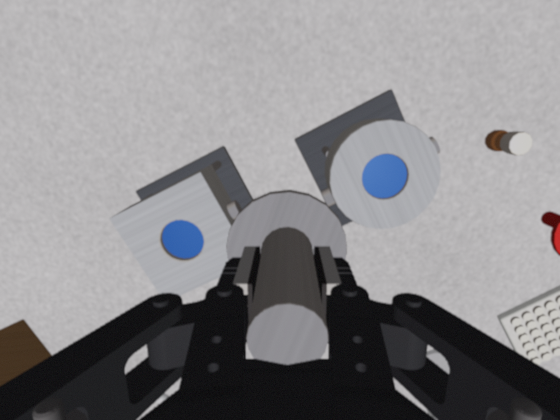

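Wrist view: square hole at (182,239), which puts it at (0.4987, -0.199). The top view gave -0.202, so I use -0.200.

Emit:
{"name": "play_rows", "arguments": {"motion": [[-0.02,-0.046,0,0,10],[-0.0205,-0.046,0,0,10],[0,0,0.02,0,10],[0,0,0.03,0,10],[0,0,0,0,10]]}}

```text
time: 5.38
tool_pos: [0.4979, -0.1968, 0.1721]
tcp_rot: [-0.531, -3.09, -0.003]
wrist_force: [-0.6, 0.8, -0.8]
width: 0.282
```

```bash
python3 - <<'E'
from h import *
im=read_camera("scene")[110:260,110:310]; cv2.imwrite("pics/s4.png",cv2.resize(im[:,:,::-1],None,fx=4,fy=4,interpolation=cv2.INTER_CUBIC))
s=read_state();print(s["tool_pos"],s["wrist_force"],s["width"],totool([.4985,-.200,.115]))
E
```

```text
[ 0.49916661 -0.19742598  0.17401304] [-0.00447627  0.83254716 -1.88258893] 0.28229150131266056 [-0.00041986 -0.00269098  0.05901009]
```

View pics/s4.png

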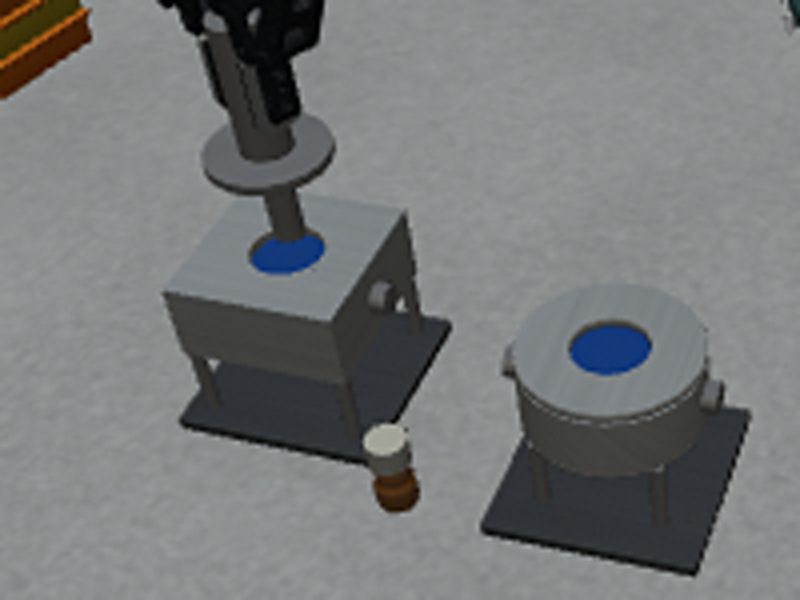

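The scene crop shows the rod's end just above the square hole, aligned with it. Now I press down.

Emit:
{"name": "play_rows", "arguments": {"motion": [[0,-0.002,0.0,0,10],[0,0,0.012,0,10],[0,0,0.01,0,10]], "squeeze": 90}}

```text
time: 5.8
tool_pos: [0.4993, -0.2009, 0.1532]
tcp_rot: [0.534, 3.095, -0.0]
wrist_force: [-0.8, 0.0, -2.4]
width: 0.277
```

Emit:
{"name": "play_rows", "arguments": {"motion": [[0,0,0.007,0,10],[0,0,0.007,0,10],[0,0,0.007,0,10],[0,0,0.006,0,10],[0,0,0,0,10]]}}

```text
time: 6.42
tool_pos: [0.4992, -0.2009, 0.1263]
tcp_rot: [0.535, 3.095, 0.0]
wrist_force: [0.4, -0.1, 1.0]
width: 0.274
```

Emit:
{"name": "play_rows", "arguments": {"motion": [[0,0,0.003,0,10],[0,0,0.003,0,10]]}}

```text
time: 6.68
tool_pos: [0.4994, -0.201, 0.1211]
tcp_rot: [0.534, 3.095, -0.0]
wrist_force: [-1.1, 0.7, 5.7]
width: 0.276
```

Emit:
{"name": "play_rows", "arguments": {"motion": [[0,0,0.003,0,10],[0,0,0.002,0,10]]}}

```text
time: 6.92
tool_pos: [0.4994, -0.201, 0.116]
tcp_rot: [0.534, 3.095, 0.0]
wrist_force: [-1.3, 2.0, 5.3]
width: 0.276
```

```bash
python3 - <<'E'
from h import *
im=read_camera("scene")[110:260,110:310]; cv2.imwrite("pics/s5.png",cv2.resize(im[:,:,::-1],None,fx=4,fy=4,interpolation=cv2.INTER_CUBIC))
s=read_state();print(s["tool_pos"],s["wrist_force"],s["width"],totool([.4985,-.200,.115]))
E
```

```text
[ 0.49931027 -0.20094106  0.11574865] [-1.11882233  0.96949425  3.94992944] 0.2747161892498346 [0.00107931 0.00061483 0.00074811]
```

View pics/s5.png

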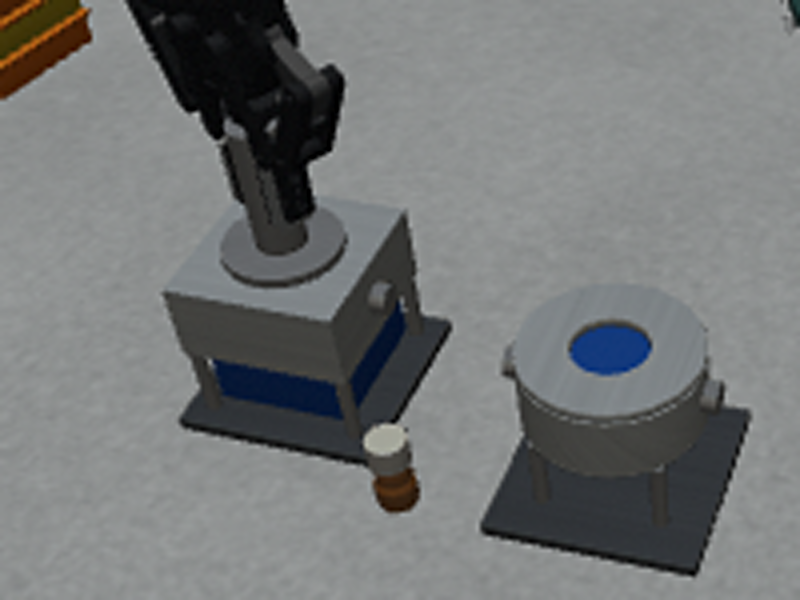

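The scene crop shows the blue insert below the mouth and the collar almost down on the top. I press the last millimetres until the force rises.

Emit:
{"name": "play_rows", "arguments": {"motion": [[0,0,0.001,0,10],[0,0,0.001,0,10]]}}

```text
time: 7.22
tool_pos: [0.4995, -0.201, 0.115]
tcp_rot: [0.534, 3.095, 0.0]
wrist_force: [-4.9, 2.2, 14.7]
width: 0.274
```

Emit:
{"name": "play_rows", "arguments": {"motion": [[0,0,0.001,0,10],[0,0,0.0,0,10]]}}

```text
time: 7.48
tool_pos: [0.4995, -0.201, 0.115]
tcp_rot: [0.534, 3.095, -0.0]
wrist_force: [-6.1, 2.3, 16.8]
width: 0.272
```

The stop is firm at z=0.115 with force rising, so the collar is seated. I relieve the force, open and retreat straight up.

Emit:
{"name": "play_rows", "arguments": {"motion": [[0,0,-0.001,0,10],[0,0,0,0,50],[0,0,0,0,60],[0,0,0,0,70],[0,0,0,0,85]], "squeeze": 20}}

```text
time: 8.1
tool_pos: [0.4989, -0.2008, 0.1129]
tcp_rot: [-0.534, -3.095, -0.0]
wrist_force: [0.1, 0.8, 0.0]
width: 0.992
```

Emit:
{"name": "play_rows", "arguments": {"motion": [[0,0,0,0,85],[0,0,-0.02,0,85],[0,0,-0.04,0,85],[0,0,-0.05,0,85],[0,0,-0.05,0,85]]}}

```text
time: 8.72
tool_pos: [0.4988, -0.2008, 0.2745]
tcp_rot: [-0.534, -3.095, -0.0]
wrist_force: [0.4, 0.2, 0.3]
width: 0.994
```

Emit:
{"name": "play_rows", "arguments": {"motion": [[0.03,0.04,0,0,85],[0.03,0.04,0,0,85],[0,0,0,0,85]]}}

```text
time: 9.1
tool_pos: [0.4685, -0.1031, 0.2735]
tcp_rot: [0.529, 3.096, 0.001]
wrist_force: [0.9, -0.2, -0.1]
width: 1.0
```

```bash
python3 - <<'E'
from h import *
im=read_camera("scene")[110:260,110:310]; cv2.imwrite("pics/s6.png",cv2.resize(im[:,:,::-1],None,fx=4,fy=4,interpolation=cv2.INTER_CUBIC))
s=read_state();print(s["time"],s["tool_pos"],s["wrist_force"],s["width"])
E
```

```text
9.15 [ 0.46911469 -0.10451033  0.27350837] [-0.15265184  0.12857406  0.15441546] 0.9962832402609935
```

View pics/s6.png

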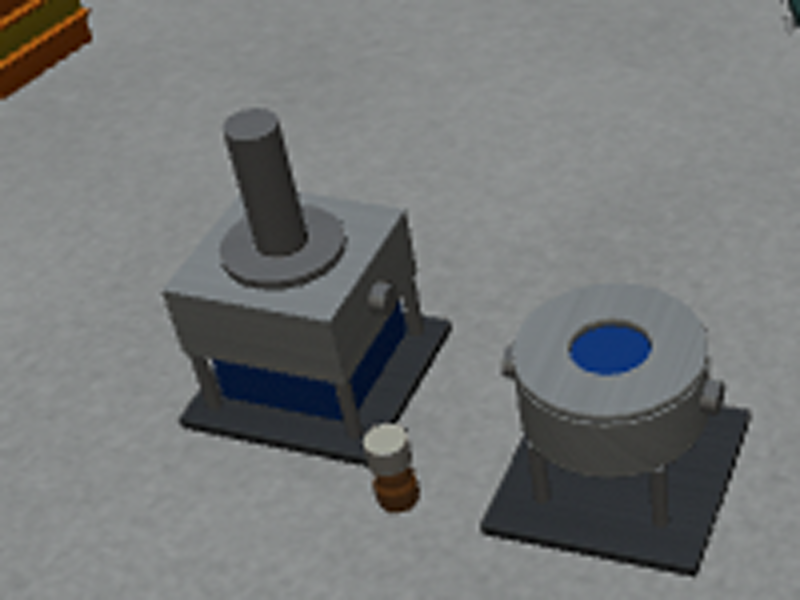

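The final view shows the tool upright with its collar flat on the square bucket. The blue insert is out below, the round bucket's insert is unmoved, and the gripper is clear. Handing in.

```bash
python3 -c "
from workcell import *
print(finish_job())"
```

```text
the job is handed in; nothing more can be done
None
```

The square bucket's insert is pushed out below, and the steel tool is left standing in the hole with its collar on the bucket. I handed the job in at about 9.2 s of the 38 s allowed.

- **Seating:** the arm stopped at TCP z = 0.115 m, the height I had worked out for a seated collar. The upward force rose to about 17 N with no further movement.
- **Last picture:** it shows the tool upright with the collar flat on the bucket. The blue insert is below the mouth and the round bucket's insert looks unmoved. The gripper is clear and the wrist force is near zero.
- **Disagreements:** the cameras differed on the tool's position by up to 8 mm, between the top and wrist views. For the hole they differed by 3 to 5 mm. I relied mainly on the wrist view, and the tool went in without trouble.
- **Not measured:** I judged the insert's travel only from the collar height and the picture. While pushing, the force read 1 to 6 N, lower than the roughly 8 N expected.

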